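# Ready the citrus press: spout down, mesh the reaming cone on its drive and hold it pressed

## Robot

A 6-joint arm with a two-finger parallel gripper is mounted at the origin on the work surface. World frame = base frame: x ahead of the robot, y to its left, z up, the work surface at z = 0. Lengths are in mm, angles in rad, forces in N, time in s.
With the tool pointing down it reaches from about 350 to 975 mm from the base axis. Payload 7.1 kg.
Tool frame: the origin (TCP) lies at the very end of the fingers, on their centre line; the grasp point (between the pads) lies 19 mm behind it; z points along the fingers, x is the direction in which the jaws open and shut, and the axes are right-handed (so a half turn about z gives the same grasp; the last joint's range is limited). The gripper opens to 88 mm and grips with 3 to 60 N. Pads are 20 mm wide; open, the fingers measure 115 mm over their backs; the gripper's body (75 mm by 178 mm) begins 61 mm behind the grasp point.
Start: joints at [-1.182, 0.423, 1.63, -0, 1.089, -0.019], TCP at [247.885, -573.723, 222.675] pointing down, gripper open.
Joint ranges: [-3, 3], [-0.9, 2.11], [0.09, 2.58], [-1.31, 4.45], [0.11, 2.69], [-2.54, 2.54]. Speed limits (rad/s): [2.39, 2.39, 3.01, 3.14, 3.14, 3.14].

## Interface

Orientations are given as a rotation vector (axis times angle).
In Python, from workcell import ctrl gives the robot as it stands. The module is installed in compiled form; this text tells all that it offers.
- The arm moves only by the tool move_arm, never from a script. Its argument "motion" is a list of rows, each a list of 2 entries, a list of its own where there are three numbers: the shift along the tool's x, y, z normalised to -1 to 1, where 1 is 150 mm, then the turn, a rotation vector about the tool's x, y, z normalised to -1 to 1, where 1 is 60 degrees. In form: [[[x, y, z], [rx, ry, rz]], ...]. A call has exactly 5 rows; each row is the pose to reach, as a shift and turn from the pose commanded when the call began, along the tool's axes at that moment; what a row does not reach only later rows make up. A row lasts 1/8 s, in which the tool goes at most 62.5 mm and 10.7 degrees, less where a joint would pass 70% of its speed; a pose out of reach is approached as far as the arm can. A call with a number of a shift or a turn outside -1 to 1 is refused whole. A call with a gripper value outside its range is refused whole. "gripper" is the opening, from 0 (shut) to 1 (fully open), set as the call begins (left out, the last holds). The fingers move at their own pace and stop on an object; the grip force is fixed at half the most. Time passes only in rows, so rows that repeat a pose let the fingers close, or fill a call up. It gives the time, the measured TCP pose, the force and the opening at its end, in the units of the state.
- ctrl.get_obs(): the state, without advancing time (a new reading comes with each control period).
- ctrl.get_image(name): name is "scene" or "top"; returns a dict with "pixels" (480x640x3 uint8, red, green, blue), "camera_matrix" (3x3 intrinsics, pixels), "R" (3x3) and "t" (3): a world point X has camera coordinates R X + t. Camera axes: x right, y down, z forward; pixel columns grow to the right and rows downward; lengths in mm; the calibration is good to about 2 mm. A picture is of the moment at which its call begins. There is no depth.
- ctrl.close_job(): hands the job in, once; it reports no verdict.
Trained networks look in the newest picture that a camera, given by its name, has taken for a name from the list of things; names that differ only in an ending like _2 or _b are one class to them, and where a whole thing is asked for, a point or a joint stands for the part that bears it (a point fixed in the world has none). Each returns a list of dicts, best first, with "p" (0 to 1); they miss things now and then, are a little off and sometimes report something else, mostly with a low value. They report only what shows in the picture. A call takes as long as a camera call. They do not tell look-alikes from the thing itself.
- ctrl.boxes_of(camera, name): "location" ([x, y, z] in mm, in world coordinates, good to about 4 mm: the middle of the surface that is visible of it).
- ctrl.regions_of(camera, name): "mask" (480x640 bool, what is visible of it).
- ctrl.pinpoint(camera, name): "location" ([x, y, z] in mm, in world coordinates, good to about 4 mm: a listed point, or the origin of a listed thing).
The state is a dict: "t": time; "qpos": joint angles; "qvel": joint speeds; "joint_torque": joint torques, N m; "ee_pos": TCP position; "orientation": TCP orientation; "ft_force": force on the tool from outside, world axes, zero at the start; "moment": the same for the moment, N m; "width": finger opening in mm.
Only numpy, scipy, OpenCV 4.12 (cv2) and the standard library are available. Lean on these libraries where they do the work, as an engineer would, in place of code of your own. Each camera call takes 0.05 s, during which the arm holds its last target.

## Task

Make the citrus press in the cupboard ready to run: first tip its orange drip-stop spout all the way down over the tumbler, then pick up the orange reaming cone, fit it upright on the black splined drive shaft, turning it until the splines mesh so that it slides fully home, and push it all the way down against the starter spring. Finish with your gripper still on the cone, keeping it pressed down. Leave the tumbler standing under the spout and do not shift the other things in the cupboard.

Things in the scene. Friction and masses are not known exactly. Their poses are not given: they have to be found in the camera images.
- juicer: Electric citrus press, fixed to the deck. White motor housing about 148 mm across, grey juice collector on top 164 mm across with its rim 158 mm above the deck, white strainer inside it at 144 mm. Origin: centre of the underside, on the drive axis. The spout sticks out along its -x axis.
- spout (a joint): Tilt of the orange drip-stop spout in rad: 0 is tipped up 40 degrees above level, 0.94 is all the way down at a stop (14 degrees below level). It stays where it is left; about 1.5 to 2.5 N of downward push near its tip moves it.
- spout_hinge (a point): The spout's hinge, 82 mm from the axis of the press and 128 mm above the deck, in the middle of the spout's width. The spout is a closed chute 48 mm long from the hinge, 30 mm wide and 15 mm thick (3 mm below the hinge line, 12 mm above it), with a flat roof that can be pushed down from above.
- spout_tip (a point): Middle of the outer edge of the spout's roof. It stands 168 mm above the deck and 29 mm out from the hinge (in plan) when the spout is fully up, 128 mm and 50 mm when it is fully down.
- drive_seat (a point): Centre of the drive shaft's shoulder (white disc, 40 mm across), on its axis, 160 mm above the deck when not pressed; moves and turns with the shaft. z up. Six straight teeth stand on it: 14 mm high with rounded tops, 27 mm across, 3.2 mm wide, along x of this frame and every 60 degrees. The shaft turns either way against a gearbox drag of 0.09 N m, else stays put.
- drive_nose (a point): Top of the steel pilot nose above the teeth of the drive shaft, on its axis, 22.5 mm above the shoulder. The nose is 18 mm across at its foot and narrows upward, so it centres the cone's socket.
- drive_press (a joint): How far the drive shaft is pressed down, in m: 0 is up, 0.005 is the bottom stop. A spring pushes it back up: about 4 N starts it moving and 10 N holds it at the stop.
- cone: Orange reaming cone, 71 mm high, about 90 g, standing upright. Origin: centre of its underside, z up its axis. Six ribs, along x and every 60 degrees. Splined socket in the underside, 30 mm wide, 24 mm deep: meshes when the ribs point as the shaft's teeth do (within 10 degrees, any sixth turn). Unmeshed, it stops 12 mm above the shoulder; home, the origin coincides with drive_seat.
- cone_grip (a point): Best place to grip the cone: on its axis, 34 mm above its underside. The ribbed body is 51 mm across here, with upright sides from 24 to 44 mm above the underside, then rounding off to a blunt tip at 71 mm. Below is a flange 62 mm across and 4 mm thick. The socket has 1.5 mm of radial play on the shaft.
- tumbler: Clear glass tumbler, loose, 68 mm across the rim and 100 mm high, standing on the deck under the spout. Origin: centre of the underside.
- bowl: Loose steel bowl 144 mm across and 50 mm high with the gasket lying in it. Origin: centre of the underside.
- gasket: Loose grey gasket ring, 100 mm across, lying flat in the bowl. Origin: centre of the underside.
- tier: Loose open stainless-steel tiffin tier, 120 mm across (136 mm over its two lugs) and 58 mm high. Origin: centre of the underside.
- whistle: Loose black plastic whistle cap of the pressure cooker, 32 mm across and 40 mm high, standing upright. Origin: centre of the underside.
- pin: Loose wooden rolling pin lying flat on the left, 374 mm long along its x axis and 44 mm thick. Origin: under its middle, on the deck.
- spice_jar: Loose amber glass jar with a steel lid, 56 mm across and 95 mm high, at the back. Origin: centre of the underside.
There are look-alikes about, which are no part of the job. Of the things that look like the cone, the middle-sized one is meant. What is shaped like the tumbler but purple is not meant.

How it is judged:
By the outcome, as a careful person would: the job done as asked, in the order asked, and still so for the second after the job is handed in, while the arm keeps its last pose, push and grip.
It also fails if it takes over 64 s, if anything falls off the work surface, if the arm or the gripper's body presses on something with over 40 N, if the wrist force passes 120 N, or if a joint passes its speed limit or range.

## Working session

There is one attempt and no reset: what is moved stays moved. The work goes in short steps, Python scripts to look and compute and a tool call to move; the robot and the scene stay as the last step left them, time stands still between calls to the robot, and variables do not carry over. Pictures are saved under pics/ and viewed, and the job is handed in when it is done.

Besides the shell and the picture viewer there is one more tool, called after "Request:" by a JSON object that holds its "method" and its "body", one argument or row to a line. move_arm: Moves the arm, as the interface text tells. Its arguments: {"type":"object","properties":{"motion":{"type":"array","items":{"type":"array"}},"gripper":{"type":"number"}},"required":["motion"]}

```bash
mkdir -p pics
python3 - <<'E'
from workcell import ctrl
import cv2
for c in("scene","top"):
    im=ctrl.get_image(c); cv2.imwrite(f"pics/{c}0.png",im["pixels"][:,:,::-1])
    print(c,im["camera_matrix"].tolist(),im["R"].tolist(),im["t"])
    for n in("cone","juicer","spout_hinge","spout_tip","drive_seat","drive_nose","tumbler","cone_grip","whistle","tier","bowl","spice_jar","pin"):
        print(n,[(round(d["p"],2),[round(float(v)) for v in d["location"]]) for d in ctrl.pinpoint(c,n)])
print(ctrl.get_obs())
E
```

```text
scene [[485.7001452580014, 0.0, 330.39277622201826], [0.0, 485.7001452580014, 241.3389932165184], [0.0, 0.0, 1.0]] [[0.8319256267985767, 0.5548073729515077, 0.00940905916879666], [0.3204620883790067, -0.46654711860509274, -0.8244015017168826], [-0.45299426198083464, 0.6888559828004197, -0.5659272334607224]] [-479.91382698  -70.21342405 1476.3024911 ]
cone [(0.77, [401, -39, 0]), (0.76, [379, -191, -1]), (0.58, [473, -160, 4])]
juicer [(0.92, [594, 133, 4])]
spout_hinge [(0.62, [510, 113, 128]), (0.18, [767, -26, 1])]
spout_tip [(0.5, [478, 101, 161]), (0.18, [632, -277, 2])]
drive_seat [(0.61, [593, 129, 158])]
drive_nose [(0.55, [595, 129, 182])]
tumbler [(0.7, [338, 100, 2]), (0.65, [465, 99, -2])]
cone_grip [(0.88, [470, -159, 32]), (0.77, [371, -194, 25]), (0.77, [396, -38, 51])]
whistle [(0.53, [623, -66, -2])]
tier [(0.6, [633, -275, 1])]
bowl [(0.58, [477, -361, 0])]
spice_jar [(0.6, [769, -24, -5])]
pin [(0.61, [478, 448, 5])]
top [[451.1988504226116, 0.0, 322.71630208205113], [0.0, 451.1988504226116, 233.1512327416365], [0.0, 0.0, 1.0]] [[0.012800719020835577, -0.99990720087
[... 885 characters left out ...]
7, [478, 446, 1])]
{'t': 1.4, 'qpos': array([-1.18200884e+00,  4.23105019e-01,  1.62988508e+00,  1.71997488e-05,
        1.08862038e+00, -1.89784144e-02]), 'qvel': array([-1.04073707e-03,  4.88269371e-04, -1.40989848e-03, -4.64061148e-05,
       -5.41474026e-04,  8.16468677e-04]), 'joint_torque': array([-3.76345051e-04, -5.44573867e+01, -2.74040723e+01,  6.43663947e-02,
        1.67398166e-02,  2.25476043e-05]), 'ee_pos': array([ 247.88468949, -573.72540417,  222.67779866]), 'orientation': array([-2.62518740e+00,  1.72564574e+00,  9.57747069e-06]), 'ft_force': array([-0.37767781, -0.25134549, -0.98830509]), 'moment': array([-0.01569501,  0.01967064,  0.02657179]), 'width': 88.07026761033332}
```

View pics/scene0.png

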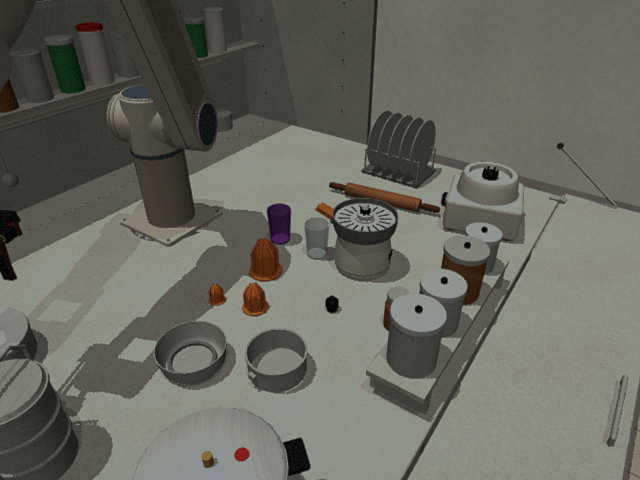

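View pics/top0.png

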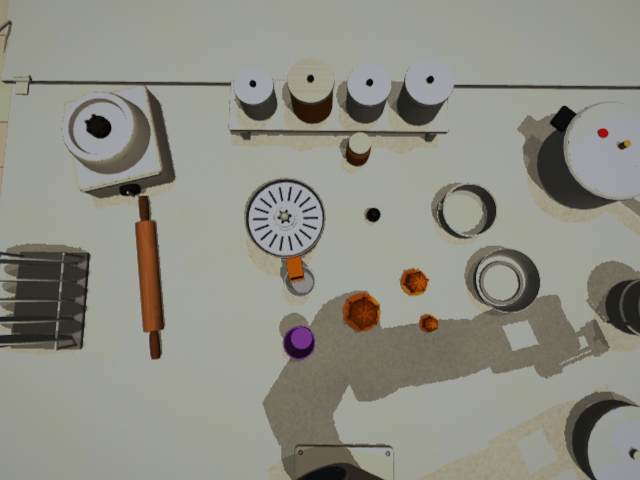

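The pictures show three orange cones. In the top view they are large at (362,312), middle at (415,282) and small at (429,323). The middle-sized one, near world (470,-160), is the one meant. The glass at top (300,280) under the spout is the clear tumbler, and (299,342) is the purple look-alike. I'll enlarge the cone and the shaft.

```bash
cat > h.py <<'E'
import numpy as np, cv2
from workcell import ctrl
from scipy.spatial.transform import Rotation as Ro
def proj(im,X):
    X=np.atleast_2d(X).astype(float); c=X@np.array(im["R"]).T+np.array(im["t"]); p=c@np.array(im["camera_matrix"]).T
    return p[:,:2]/p[:,2:]
def crop(im,u,v,r,s,fn):
    p=im["pixels"]; u,v=int(u),int(v)
    c=p[max(v-r,0):v+r,max(u-r,0):u+r,::-1]; return cv2.resize(c,(s,s),interpolation=cv2.INTER_CUBIC)
E
python3 - <<'E'
from h import *
t=ctrl.get_image("top"); s=ctrl.get_image("scene")
a=np.hstack([crop(t,415,282,22,390,0),crop(t,284,216,22,390,0)])
cv2.imwrite("pics/c1.png",a)
a=np.hstack([crop(s,255,298,22,390,0),crop(s,365,212,22,390,0)])
cv2.imwrite("pics/c2.png",a)
for k,im in(("top",t),("scene",s)):
    print(k,proj(im,[[470,-160,0],[470,-160,71],[594,130,160],[594,130,182]]))
    for n in("cone","tumbler","spout_tip"):
        for d in ctrl.regions_of(k,n):
            m=d["mask"]; ys,xs=np.nonzero(m); print(n,round(d["p"],2),m.sum(),xs.mean(),ys.mean(),xs.min(),xs.max(),ys.min(),ys.max())
E
```

```text
top [[412.73067611 281.23235237]
 [419.04155443 280.4980135 ]
 [283.33308922 215.81152805]
 [282.31365891 213.95344393]]
cone 0.57 1088 361.2647058823529 312.26746323529414 343 379 294 331
cone 0.55 568 413.63028169014086 282.49295774647885 401 427 270 295
cone 0.51 357 284.6890756302521 217.64425770308122 275 295 207 228
cone 0.49 246 427.9024390243902 323.3252032520325 419 436 315 332
cone 0.31 316 284.4746835443038 217.27848101265823 275 294 208 227
tumbler 0.96 588 301.1275510204082 284.4251700680272 284 315 267 297
tumbler 0.58 859 298.54249126891733 342.77182770663563 283 314 327 359
spout_tip 0.67 394 294.6776649746193 268.8071065989848 286 303 256 282
spout_tip 0.28 310 284.23870967741937 217.5193548387097 275 294 208 227
scene [[255.55767295 306.64410843]
 [253.14754319 283.4587595 ]
 [365.77876162 212.18059619]
 [366.23203681 204.49733493]]
cone 0.84 704 254.05539772727272 300.390625 242 268 283 316
cone 0.75 1054 265.03036053130927 260.9648956356736 250 282 238 280
cone 0.7 283 216.08833922261485 295.63957597173146 209 225 285 305
cone 0.69 3316 276.3998793727382 359.6145958986731 245 307 328 392
tumbler 0.71 949 316.4762908324552 237.0168598524763 303 329 217 260
tumbler 0.68 833 279.15846338535414 222.54861944777912 267 290 204 243
spout_tip 0.71 671 254.0655737704918 300.5782414307005 242 267 283 316
spout_tip 0.48 167 325.23952095808386 210.437125748503 317 332 203 218
```

View pics/c1.png

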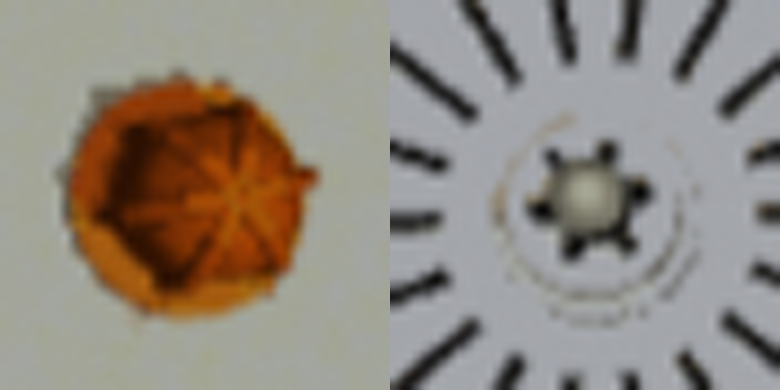

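View pics/c2.png

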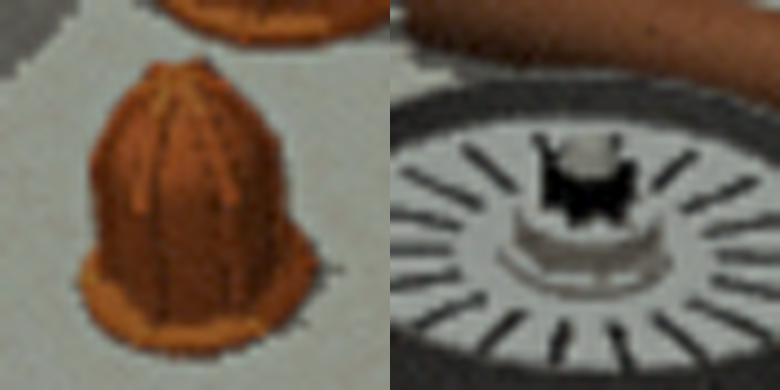

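```bash
cat >> h.py <<'E'
def prof(z):
    z=np.asarray(z,float); return np.where(z<=44,25.5,25.5*np.sqrt(np.clip(1-((z-44)/27)**2,0,1))*1.0)
def draw(im,pts,u,v,r,s,col,img):
    for p in pts:
        q=((p-[int(u)-r,int(v)-r]+0.5)*s/(2*r)).astype(int); cv2.circle(img,tuple(int(x) for x in q),1,col,-1)
E
python3 - <<'E'
from h import *
t=ctrl.get_image("top"); s=ctrl.get_image("scene")
# teeth: fit angle by darkness
for k,im in(("top",t),("scene",s)):
    g=cv2.cvtColor(im["pixels"],cv2.COLOR_RGB2GRAY).astype(np.float32)
    best=[]
    for dx in np.arange(-6,6.1,1):
     for dy in np.arange(-6,6.1,1):
      for a in range(-30,30,2):
        on=[];off=[]
        for i in range(6):
          for rr in(11,12.5):
            th=np.radians(a+60*i); on.append([594+dx+rr*np.cos(th),130+dy+rr*np.sin(th),173])
            th+=np.pi/6; off.append([594+dx+rr*np.cos(th),130+dy+rr*np.sin(th),168])
        def smp(P):
            q=proj(im,P).astype(np.float32); return cv2.remap(g,q[:,0:1],q[:,1:2],cv2.INTER_LINEAR).mean()
        best.append((smp(on)-(smp(off) if k=="top" else 0),dx,dy,a))
    best.sort(); print(k,best[:6])
# cone meridian brightness
for cx,cy in((470,-160),(472,-161),(468,-160)):
  g=cv2.cvtColor(t["pixels"],cv2.COLOR_RGB2GRAY).astype(np.float32)
  out=[]
  for a in range(0,360,5):
    z=np.linspace(52,66,8); r=prof(z)
    q=proj(t,np.c_[cx+r*np.cos(np.radians(a)),cy+r*np.sin(np.radians(a)),z]).astype(np.float32)
    out.append(cv2.remap(g,q[:,0:1],q[:,1:2],cv2.INTER_LINEAR).mean())
  o=np.array(out); F=np.fft.fft(o); print(cx,cy,abs(F[4:9]),"max at",-np.degrees(np.angle(F[6]))/6, o.round().astype(int).tolist())
A=[]
for im,u,v in((t,415,282),(s,254,298)):
    img=crop(im,u,v,20,390,0)
    th=np.radians(np.arange(0,360,3))
    for R,z in((31,4),(31,0)): draw(im,proj(im,np.c_[470+R*np.cos(th),-160+R*np.sin(th),0*th+z]),u,v,20,390,(0,255,0),img)
    draw(im,proj(im,[[470,-160,71]]),u,v,20,390,(255,0,0),img)
    A.append(img)
cv2.imwrite("pics/c3.png",np.hstack(A))
E
```

```text
top [(np.float32(-106.780685), np.float64(-3.0), np.float64(-3.0), -18), (np.float32(-104.79907), np.float64(-3.0), np.float64(-3.0), -20), (np.float32(-102.57666), np.float64(-3.0), np.float64(-2.0), -18), (np.float32(-102.55054), np.float64(-3.0), np.float64(-3.0), -16), (np.float32(-102.00415), np.float64(-3.0), np.float64(-2.0), -20), (np.float32(-101.29451), np.float64(-2.0), np.float64(-3.0), -18)]
scene [(np.float32(43.322918), np.float64(1.0), np.float64(-6.0), -8), (np.float32(43.417805), np.float64(1.0), np.float64(-6.0), -6), (np.float32(43.8055), np.float64(1.0), np.float64(-6.0), -4), (np.float32(43.933838), np.float64(1.0), np.float64(-6.0), -10), (np.float32(44.105305), np.float64(0.0), np.float64(-6.0), -8), (np.float32(44.29183), np.float64(0.0), np.float64(-6.0), -6)]
470 -160 [ 98.448166 420.30026  211.51962   65.1278    45.77099 ] max at 7.043139 [72, 73, 70, 67, 66, 64, 61, 60, 58, 55, 46, 36, 33, 34, 35, 36, 36, 37, 37, 37, 40, 50, 54, 47, 41, 44, 46, 47, 48, 49, 44, 39, 51, 67, 76, 76, 76, 77, 80, 79, 74, 65, 58, 68, 82, 89, 101, 107, 112, 116, 121, 125, 128, 1
[... 168 characters left out ...]
7, 86, 91, 83, 72, 70, 68, 65, 62, 60, 56, 48, 37, 33, 34, 35, 36, 38, 39, 40, 39, 43, 53, 56, 50, 47, 51, 54, 56, 58, 54, 46, 53, 69, 76, 72, 72, 74, 77, 73, 65, 60, 67, 80, 84, 94, 103, 109, 117, 124, 130, 136, 133, 120, 104, 93, 123, 143, 150, 150, 151, 150, 149, 148, 146, 144, 141, 137, 126, 115, 107, 97]
468 -160 [ 35.408516 487.1044   224.48927   37.032295  67.388695] max at 10.054069 [58, 58, 59, 62, 60, 57, 55, 55, 54, 47, 38, 35, 36, 37, 37, 37, 38, 36, 37, 40, 50, 53, 45, 39, 41, 43, 44, 45, 44, 40, 35, 43, 61, 76, 82, 83, 85, 86, 89, 88, 82, 76, 68, 73, 83, 94, 108, 117, 121, 124, 125, 128, 130, 131, 128, 113, 90, 75, 101, 123, 127, 124, 122, 117, 112, 105, 99, 91, 71, 56, 50, 53]
```

View pics/c3.png

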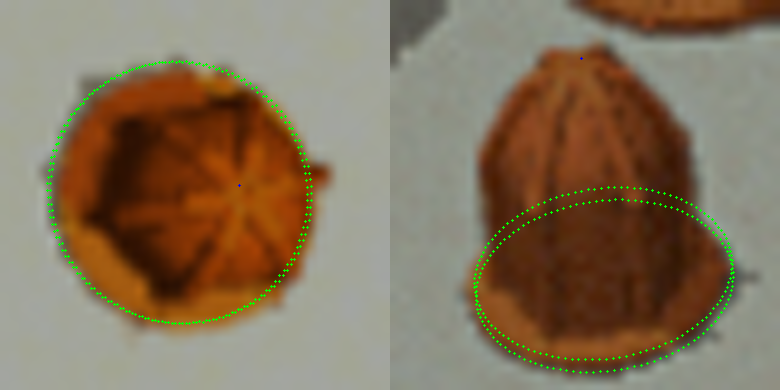

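Run:
```python
from h import *
t=ctrl.get_image("top"); s=ctrl.get_image("scene")
A=[]
from scipy.optimize import minimize
for k,im,u,v,c in(("top",t,415,282,(468,-161)),("scene",s,254,298,(469,-161.5))):
    p=im["pixels"].copy(); p=np.clip(p.astype(float)*1.7,0,255).astype(np.uint8); im2=dict(im); im2["pixels"]=p
    img=crop(im2,u,v,17,560,0)
    A.append(img.copy())
    cv2.imwrite(f"pics/cone_{k}.png",img)
cv2.imwrite("pics/c4.png",cv2.resize(np.hstack(A),(800,400)))
```

```text
(no output)
```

View pics/c4.png

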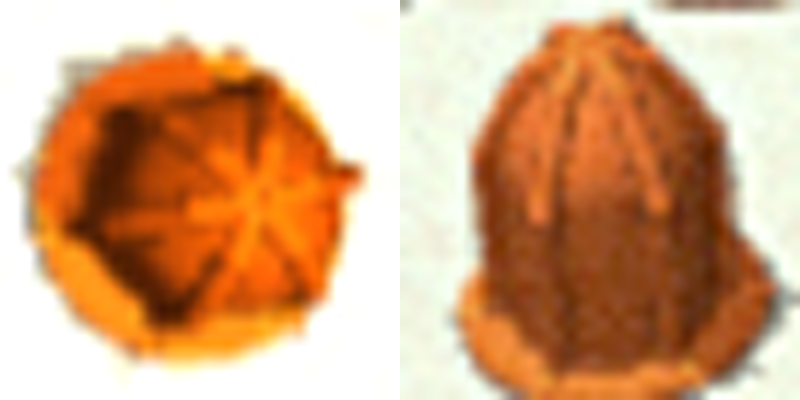

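```bash
cat >> h.py <<'E'
def back(im,uv,z):
    R=np.array(im["R"]);t=np.array(im["t"]);K=np.array(im["camera_matrix"])
    o=-R.T@t; d=R.T@np.linalg.inv(K)@np.array([uv[0],uv[1],1.]); return o+d*(z-o[2])/d[2]
E
python3 - <<'E'
from h import *
t=ctrl.get_image("top"); s=ctrl.get_image("scene")
f=34/400
print("scene")
for x,y in((140,215),(255,205)):
    P=back(s,(237+x*f-.5,281+y*f-.5),44); d=P[:2]-[469,-161.5]; print(P.round(1),np.hypot(*d),np.degrees(np.arctan2(d[1],d[0]))%60)
print("top verts z44")
V=[(105,110),(80,225),(165,315),(310,300),(345,180),(265,85)]
Q=np.array([back(t,(398+x*f-.5,265+y*f-.5),44)[:2] for x,y in V]); c=Q.mean(0); print(c)
for q in Q: d=q-c; print(q.round(1),np.hypot(*d).round(1),(np.degrees(np.arctan2(d[1],d[0]))%60).round(1))
print("tip z71",back(t,(398+258*f-.5,265+195*f-.5),71), back(s,(237+190*f-.5,281+28*f-.5),71))
th=np.radians(np.arange(0,360,60))
for im,k,c in((t,"top",(468,-161)),(s,"scene",(469,-161.5))):
  W=[]
  for a0 in(8,20):
    img=cv2.imread(f"pics/cone_{k}.png")
    u,v=(415,282) if k=="top" else (254,298)
    for b in th:
        a=b+np.radians(a0); z=np.linspace(10,70,40); r=prof(z)
        draw(im,proj(im,np.c_[c[0]+r*np.cos(a),c[1]+r*np.sin(a),z]),u,v,17,560,(255,0,0),img)
    W.append(img)
  cv2.imwrite(f"pics/ov_{k}.png",cv2.resize(np.hstack(W),(800,400)))
E
```

```text
scene
[ 473.9 -184.1   44. ] 23.090220265569346 42.24802717804009
[ 490.4 -169.3   44. ] 22.750235351030152 40.06264911479862
top verts z44
[ 467.95438993 -157.63634887]
[ 485.2 -137.6] 26.4 49.3
[ 463.4 -132.6] 25.4 40.4
[ 446.6 -148.5] 23.2 36.9
[ 449.8 -176. ] 25.8 45.3
[ 472.5 -183. ] 25.7 40.1
[ 490.3 -168.1] 24.7 34.9
tip z71 [ 468.76299828 -160.82511883   71.        ] [ 467.67824983 -159.06318981   71.        ]
```

View pics/ov_top.png

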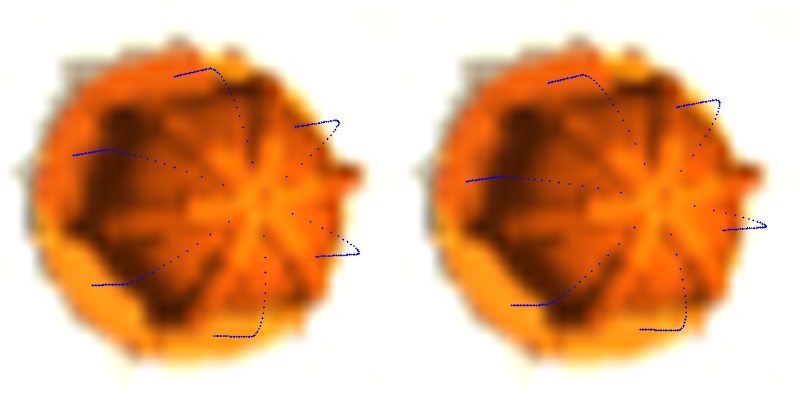

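View pics/ov_scene.png

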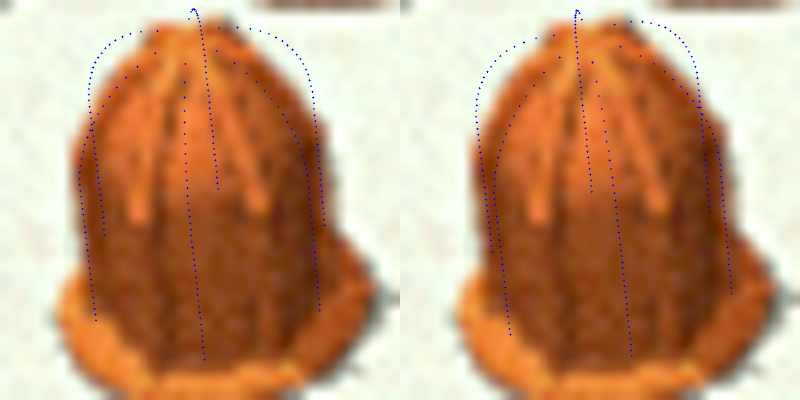

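Run:
```python
from h import *
t=ctrl.get_image("top"); s=ctrl.get_image("scene")
f=44/390
V=[(608-390,150),(643-390,190),(628-390,246),(573-390,250),(538-390,208),(553-390,158)]
Q=np.array([back(t,(262+x*f-.5,194+y*f-.5),173)[:2] for x,y in V]); c=Q.mean(0); print(c)
for q in Q: d=q-c; print(q.round(1),np.hypot(*d).round(1),(np.degrees(np.arctan2(d[1],d[0]))%60).round(1))
for k in("top","scene"):
    for n in("juicer","spout_hinge","spout_tip","drive_seat"):
        ctrl.get_image(k); print(k,n,[(round(d["p"],2),np.round(d["location"]).tolist()) for d in ctrl.pinpoint(k,n)[:1]])
# overlays rim & shaft & spout tip
W=[]
for im,u,v in((t,290,235),(s,350,215)):
    img=crop(im,u,v,50,400,0); th=np.radians(np.arange(0,360,3))
    for R,z,col in((82,158,(0,255,0)),(20,160,(0,0,255))): draw(im,proj(im,np.c_[592+R*np.cos(th),128+R*np.sin(th),0*th+z]),u,v,50,400,col,img)
    for a in range(42,402,60):
        rr=np.linspace(9,13.5,4); draw(im,proj(im,np.c_[592+rr*np.cos(np.radians(a)),128+rr*np.sin(np.radians(a)),rr*0+173.5]),u,v,50,400,(255,0,255),img)
    W.append(img)
cv2.imwrite("pics/c5.png",np.hstack(W))
```

```text
[591.2698745  127.18274672]
[602.8 123.5] 12.1 42.3
[593.7 115.5] 12.0 41.9
[581.  118.5] 13.4 40.1
[579.9 130.8] 11.9 42.1
[589.4 138.9] 11.9 39.2
[600.8 135.8] 12.9 42.3
top juicer [(0.86, [598.0, 126.0, -2.0])]
top spout_hinge [(0.64, [468.0, 98.0, 0.0])]
top spout_tip [(0.38, [624.0, -64.0, -2.0])]
top drive_seat [(0.69, [593.0, 128.0, 164.0])]
scene juicer [(0.63, [595.0, 132.0, 2.0])]
scene spout_hinge [(0.52, [516.0, 116.0, 127.0])]
scene spout_tip [(0.52, [479.0, 103.0, 157.0])]
scene drive_seat [(0.44, [593.0, 131.0, 160.0])]
```

View pics/c5.png

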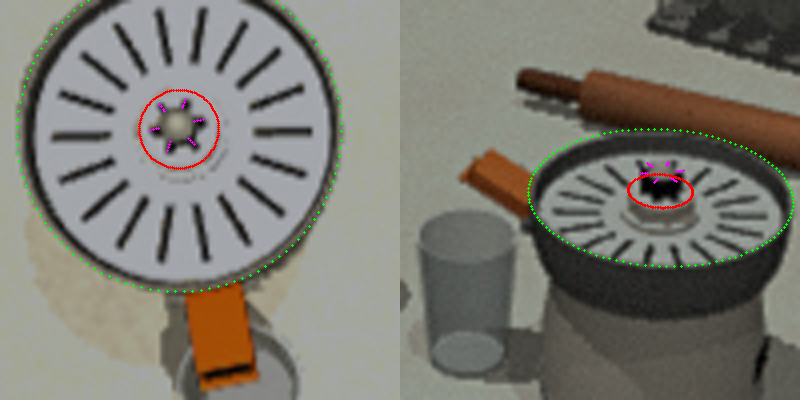

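The middle-sized cone is confirmed: it is about 62 mm across the flange, at roughly (468.5,-160.5), with ribs at about 41° mod 60. The shaft is at about (593,129) with its teeth at about 41.5° mod 60. So I can keep the world yaw the same from grip to fit. The spout points along about 193°. Next I'll plan the moves.

```bash
cat >> h.py <<'E'
def plan(x,y,z,yaw,o=None):
    """normalised shift and turn to TCP pose pointing down"""
    o=o or ctrl.get_obs(); R0=Ro.from_rotvec(o["orientation"])
    c,s=np.cos(np.radians(yaw)),np.sin(np.radians(yaw))
    R1=Ro.from_matrix(np.array([[c,s,0],[s,-c,0],[0,0,-1]]))
    d=R0.inv().apply(np.array([x,y,z])-o["ee_pos"])/150; w=(R0.inv()*R1).as_rotvec(degrees=True)/60
    M=R0.as_matrix(); print("t",round(o["t"],2),"yaw",np.degrees(np.arctan2(M[1,0],M[0,0])).round(1),"pos",o["ee_pos"].round(1),"shift",d.round(3),"turn",w.round(3))
E
python3 - <<'E'
from h import *
plan(481,103,230,-77)
E
```

```text
t 3.0 yaw -66.6 pos [ 247.9 -573.7  222.7] shift [-3.525 -3.216 -0.049] turn [ 0.    -0.     0.173]
```

Request:
{"method": "move_arm", "body": {
  "motion": [
    [[-0.1, -0.1, -0.3], [0, 0, 0]],
    [[-0.5, -0.45, -0.4], [0, 0, 0.1]],
    [[-0.9, -0.82, -0.4], [0, 0, 0.17]],
    [[-1, -0.91, -0.4], [0, 0, 0.17]],
    [[-1, -0.91, -0.4], [0, 0, 0.17]]
  ],
  "gripper": 0
}}

```text
t: 3.62
ee_pos: [314.4, -378.9, 283.1]
orientation: [-2.465, 1.947, -0.0]
ft_force: [0.1, -0.8, 0.9]
width: 41.0
```

Run:
```python
from h import *
plan(481,103,230,-77)
```

```text
t 3.62 yaw -76.6 pos [ 314.4 -378.9  283.1] shift [-2.868 -1.824  0.355] turn [-0.     0.     0.006]
```

Request:
{"method": "move_arm", "body": {
  "motion": [
    [[-0.35, -0.22, 0], [0, 0, 0]],
    [[-0.7, -0.44, 0], [0, 0, 0]],
    [[-1, -0.64, 0], [0, 0, 0]],
    [[-1, -0.64, 0], [0, 0, 0]],
    [[-1, -0.64, 0], [0, 0, 0]]
  ]
}}

```text
t: 4.25
ee_pos: [373.3, -214.9, 282.9]
orientation: [2.462, -1.951, 0.001]
ft_force: [-0.4, 0.1, 1.2]
width: 0.6
```

Request:
{"method": "move_arm", "body": {
  "motion": [
    [[-0.35, -0.22, 0], [0, 0, 0]],
    [[-0.7, -0.44, 0], [0, 0, 0]],
    [[-1, -0.64, 0], [0, 0, 0]],
    [[-1, -0.64, 0], [0, 0, 0]],
    [[-1, -0.64, 0], [0, 0, 0]]
  ]
}}

```text
t: 4.88
ee_pos: [432.4, -47.4, 282.5]
orientation: [2.46, -1.953, -0.0]
ft_force: [-0.3, 0.9, 0.5]
width: 0.4
```

Run:
```python
from h import *
plan(481,103,190,-77)
```

```text
t 4.88 yaw -76.9 pos [432.4 -47.4 282.5] shift [-0.903 -0.543  0.616] turn [ 0.001 -0.     0.002]
```

Request:
{"method": "move_arm", "body": {
  "motion": [
    [[-0.4, -0.24, 0], [0, 0, 0]],
    [[-0.7, -0.42, 0.1], [0, 0, 0]],
    [[-0.9, -0.54, 0.35], [0, 0, 0]],
    [[-0.9, -0.54, 0.6], [0, 0, 0]],
    [[-0.9, -0.54, 0.6], [0, 0, 0]]
  ]
}}

```text
t: 5.5
ee_pos: [478.8, 101.8, 190.4]
orientation: [2.455, -1.952, -0.006]
ft_force: [0.0, -0.5, -0.3]
width: 0.2
```

Run:
```python
from h import *
t=ctrl.get_image("top"); s=ctrl.get_image("scene")
plan(481,103,150,-77)
cv2.imwrite("pics/s1.png",np.hstack([crop(t,295,265,45,400,0),crop(s,325,210,45,400,0)]))
```

```text
t 5.6 yaw -77.0 pos [481.  102.3 193.3] shift [-0.005 -0.001  0.289] turn [ 0. -0.  0.]
```

View pics/s1.png

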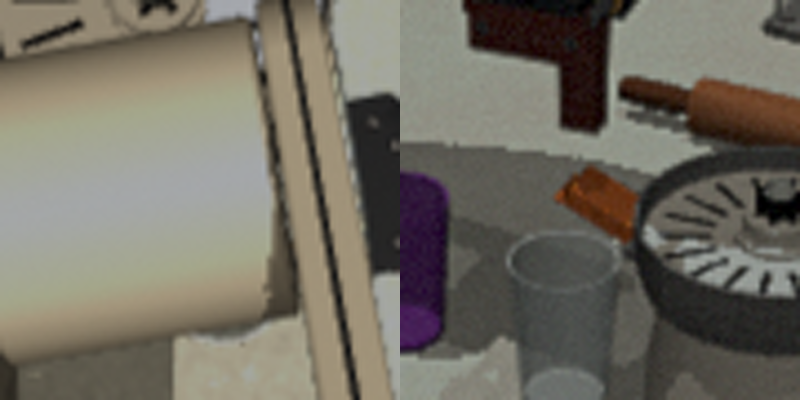

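The fingers (crop, around (585,100)) are above the spout tip at (580,180), and they are clear of the tumbler and the rim. I'll lower them onto the spout roof.

Request:
{"method": "move_arm", "body": {
  "motion": [
    [[0, 0, 0.08], [0, 0, 0]],
    [[0, 0, 0.16], [0, 0, 0]],
    [[0, 0, 0.2], [0, 0, 0]],
    [[0, 0, 0.24], [0, 0, 0]],
    [[0, 0, 0.27], [0, 0, 0]]
  ]
}}

```text
t: 6.22
ee_pos: [480.1, 103.9, 151.9]
orientation: [2.461, -1.952, -0.001]
ft_force: [-0.9, 0.2, 2.1]
width: 0.3
```

Request:
{"method": "move_arm", "body": {
  "motion": [
    [[0, 0, 0.02], [0, 0, 0]],
    [[0, 0, 0.04], [0, 0, 0]],
    [[0, 0, 0.06], [0, 0, 0]],
    [[0, 0, 0.07], [0, 0, 0]],
    [[0, 0, 0.08], [0, 0, 0]]
  ]
}}

```text
t: 6.85
ee_pos: [480.4, 103.8, 140.1]
orientation: [2.461, -1.952, -0.0]
ft_force: [-1.7, -1.1, 3.0]
width: 0.6
```

Run:
```python
from h import *
s=ctrl.get_image("scene")
plan(481,103,134,-77); print(ctrl.get_obs()["ft_force"])
cv2.imwrite("pics/s2.png",crop(s,325,210,35,500,0))
```

```text
t 6.9 yaw -76.8 pos [480.3 103.8 140. ] shift [ 0.006 -0.003  0.04 ] turn [0.    0.    0.003]
[-0.74844292  0.58065476  1.03321952]
```

View pics/s2.png

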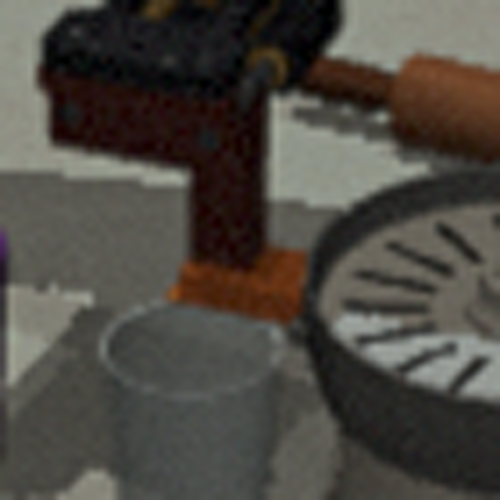

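The spout is following the fingers down. I'll keep lowering until the force shows the stop.

Request:
{"method": "move_arm", "body": {
  "motion": [
    [[0, 0, 0.01], [0, 0, 0]],
    [[0, 0, 0.02], [0, 0, 0]],
    [[0, 0, 0.03], [0, 0, 0]],
    [[0, 0, 0.035], [0, 0, 0]],
    [[0, 0, 0.04], [0, 0, 0]]
  ]
}}

```text
t: 7.52
ee_pos: [480.1, 103.8, 134.1]
orientation: [2.461, -1.952, -0.001]
ft_force: [-5.4, -0.3, 8.3]
width: 0.8
```

Request:
{"method": "move_arm", "body": {
  "motion": [
    [[0, 0, 0.005], [0, 0, 0]],
    [[0, 0, 0.01], [0, 0, 0]],
    [[0, 0, 0.01], [0, 0, 0]],
    [[0, 0, 0.01], [0, 0, 0]],
    [[0, 0, 0.01], [0, 0, 0]]
  ]
}}

```text
t: 8.15
ee_pos: [480.1, 103.8, 133.7]
orientation: [2.461, -1.952, -0.0]
ft_force: [-8.4, -2.0, 15.7]
width: 0.4
```

The force rose to 16 N at z=133.7, against an expected stop of about 134.6. I'll retreat straight up and check.

Request:
{"method": "move_arm", "body": {
  "motion": [
    [[0, 0, -0.1], [0, 0, 0]],
    [[0, 0, -0.4], [0, 0, 0]],
    [[0, 0, -0.8], [0, 0, 0]],
    [[0, 0, -1], [0, 0, 0]],
    [[0, 0, -1], [0, 0, 0]]
  ],
  "gripper": 1
}}

```text
t: 8.78
ee_pos: [482.7, 104.3, 285.8]
orientation: [-2.457, 1.949, -0.008]
ft_force: [0.3, -0.5, -0.5]
width: 46.6
```

Run:
```python
from h import *
s=ctrl.get_image("scene")
plan(468.5,-160.5,200,-49); print([(d["p"],d["location"]) for d in ctrl.pinpoint("scene","spout_tip")])
img=crop(s,325,210,35,500,0)
u=np.array([-np.cos(np.radians(13)),-np.sin(np.radians(13))]);n=np.array([-u[1],u[0]])
for d,h,col in((29,168,(255,0,0)),(49.5,128,(0,255,0))):
    w=np.linspace(-15,15,20)[:,None]; P=np.c_[np.array([593,129])+u*(82+d)+w*n,np.full(20,h)]
    draw(s,proj(s,P),325,210,35,500,col,img)
cv2.imwrite("pics/s3.png",img)
```

```text
t 8.82 yaw -76.8 pos [481.4 104.  283.8] shift [1.698 0.487 0.557] turn [-0.003 -0.001 -0.464]
[(0.45, [465.5, 97.9, 125.4])]
```

View pics/s3.png

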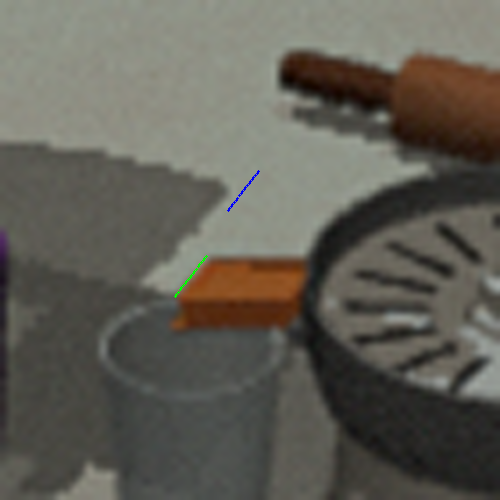

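The spout's roof edge lies on the predicted fully-down line (green, around (190,275)), with the tumbler still under it. Now I'll go to the cone.

Request:
{"method": "move_arm", "body": {
  "motion": [
    [[0.3, 0.08, 0], [0, 0, -0.1]],
    [[0.6, 0.17, 0], [0, 0, -0.25]],
    [[0.9, 0.26, 0], [0, 0, -0.4]],
    [[1, 0.29, 0], [0, 0, -0.464]],
    [[1, 0.29, 0], [0, 0, -0.464]]
  ],
  "gripper": 1
}}

```text
t: 9.5
ee_pos: [471.5, -52.9, 281.1]
orientation: [2.856, -1.307, -0.004]
ft_force: [0.5, 1.1, -0.1]
width: 88.1
```

Run:
```python
from h import *
plan(468.5,-160.5,170,-49)
```

```text
t 9.5 yaw -49.2 pos [471.5 -52.9 281.1] shift [0.531 0.483 0.74 ] turn [ 0.002  0.002 -0.003]
```

Request:
{"method": "move_arm", "body": {
  "motion": [
    [[0.25, 0.22, 0.1], [0, 0, 0]],
    [[0.53, 0.48, 0.3], [0, 0, 0]],
    [[0.53, 0.48, 0.6], [0, 0, 0]],
    [[0.53, 0.48, 0.74], [0, 0, 0]],
    [[0.53, 0.48, 0.74], [0, 0, 0]]
  ]
}}

```text
t: 10.12
ee_pos: [468.7, -158.0, 169.4]
orientation: [2.858, -1.303, -0.008]
ft_force: [0.9, -0.4, 0.5]
width: 87.8
```

Run:
```python
from h import *
s=ctrl.get_image("scene")
plan(468.5,-160.5,15,-49)
cv2.imwrite("pics/s4.png",crop(s,255,280,60,600,0))
```

```text
t 10.18 yaw -49.0 pos [ 469.7 -158.4  170.8] shift [0.007 0.014 1.039] turn [ 0.001  0.002 -0.   ]
```

View pics/s4.png

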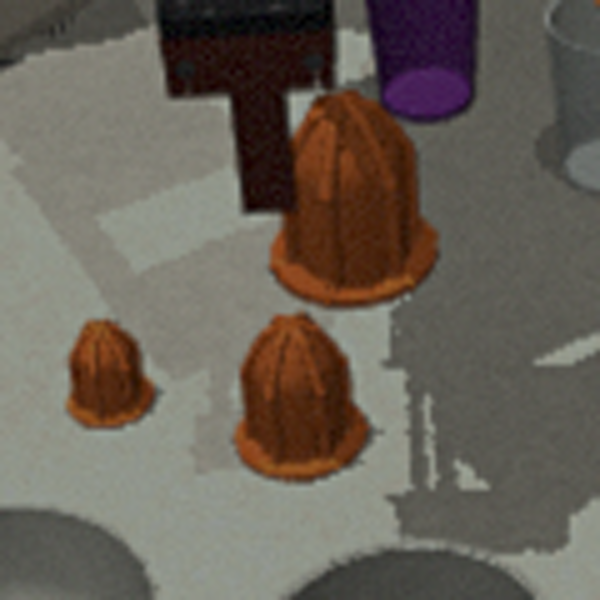

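The gripper is above the middle cone (crop, around (300,400)). I'll descend with the jaws open.

Request:
{"method": "move_arm", "body": {
  "motion": [
    [[0.007, 0.014, 0.2], [0, 0, 0]],
    [[0.007, 0.014, 0.45], [0, 0, 0]],
    [[0.007, 0.014, 0.7], [0, 0, 0]],
    [[0.007, 0.014, 0.9], [0, 0, 0]],
    [[0.007, 0.014, 0.98], [0, 0, 0]]
  ]
}}

```text
t: 10.8
ee_pos: [469.6, -161.0, 24.2]
orientation: [-2.859, 1.302, 0.001]
ft_force: [0.1, -0.2, 0.1]
width: 87.9
```

Run:
```python
from h import *
s=ctrl.get_image("scene")
plan(468.5,-160.5,15,-49)
cv2.imwrite("pics/s5.png",crop(s,255,280,45,600,0))
```

```text
t 10.85 yaw -49.0 pos [ 469.2 -161.    23.6] shift [-0.005  0.001  0.058] turn [0.    0.001 0.   ]
```

View pics/s5.png

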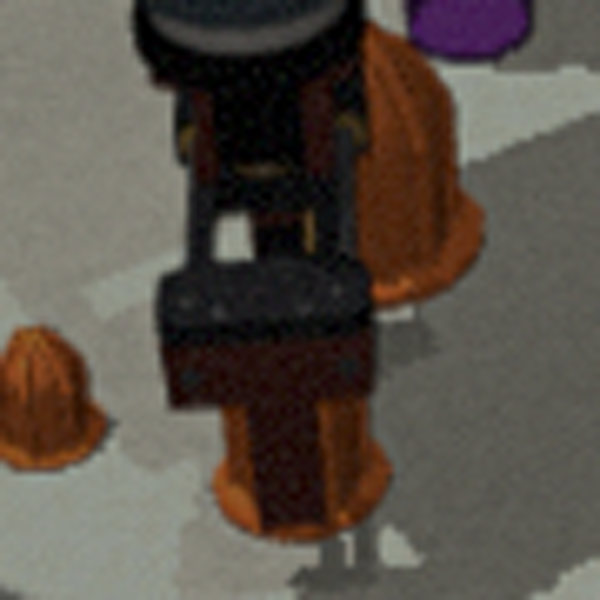

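Request:
{"method": "move_arm", "body": {
  "motion": [
    [[-0.005, 0, 0.02], [0, 0, 0]],
    [[-0.005, 0, 0.04], [0, 0, 0]],
    [[-0.005, 0, 0.058], [0, 0, 0]],
    [[-0.005, 0, 0.058], [0, 0, 0]],
    [[-0.005, 0, 0.058], [0, 0, 0]]
  ]
}}

```text
t: 11.48
ee_pos: [468.8, -161.0, 16.1]
orientation: [-2.859, 1.303, -0.0]
ft_force: [-0.1, 0.3, -0.1]
width: 87.9
```

Request:
{"method": "move_arm", "body": {
  "motion": [
    [[0, 0, 0], [0, 0, 0]],
    [[0, 0, 0], [0, 0, 0]],
    [[0, 0, 0], [0, 0, 0]],
    [[0, 0, 0], [0, 0, 0]],
    [[0, 0, 0], [0, 0, 0]]
  ],
  "gripper": 0
}}

```text
t: 12.1
ee_pos: [468.8, -161.0, 16.0]
orientation: [-2.859, 1.303, -0.0]
ft_force: [-0.1, -0.2, -0.3]
width: 50.7
```

Request:
{"method": "move_arm", "body": {
  "motion": [
    [[0, 0, -0.03], [0, 0, 0]],
    [[0, 0, -0.15], [0, 0, 0]],
    [[0, 0, -0.4], [0, 0, 0]],
    [[0, 0, -0.7], [0, 0, 0]],
    [[0, 0, -0.9], [0, 0, 0]]
  ]
}}

```text
t: 12.72
ee_pos: [469.0, -161.0, 153.1]
orientation: [-2.859, 1.303, -0.003]
ft_force: [0.2, -0.0, -1.5]
width: 50.6
```

Run:
```python
from h import *
s=ctrl.get_image("scene")
plan(593,129,260,-49); print(ctrl.get_obs()["width"],ctrl.get_obs()["ft_force"])
cv2.imwrite("pics/s6.png",crop(s,250,260,45,600,0))
```

```text
t 12.78 yaw -49.0 pos [ 470.8 -161.7  156.1] shift [-0.924 -1.889 -0.692] turn [-0.003 -0.005  0.   ]
50.49657921938522 [1.04746017 0.1775104  1.43818524]
```

View pics/s6.png

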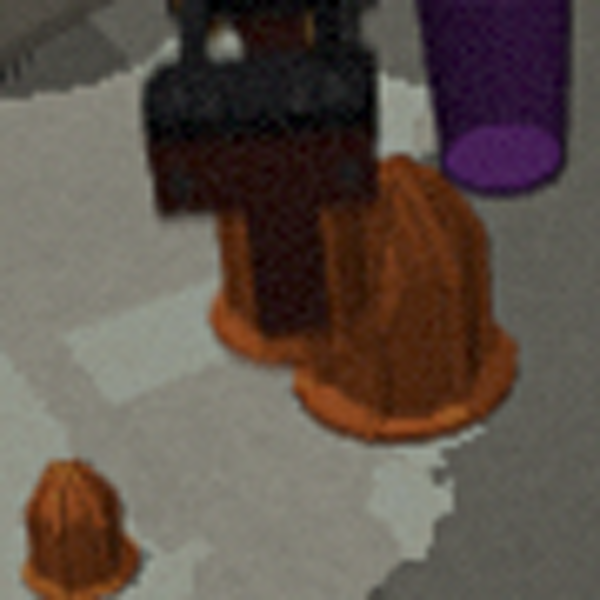

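The cone is held (opening 50.6 mm) and lifted upright. The TCP sits 16 mm above its underside. Now I'll carry it over the press with the yaw unchanged.

Request:
{"method": "move_arm", "body": {
  "motion": [
    [[-0.05, -0.1, -0.3], [0, 0, 0]],
    [[-0.18, -0.36, -0.6], [0, 0, 0]],
    [[-0.35, -0.7, -0.69], [0, 0, 0]],
    [[-0.5, -1, -0.69], [0, 0, 0]],
    [[-0.5, -1, -0.69], [0, 0, 0]]
  ]
}}

```text
t: 13.4
ee_pos: [533.4, -3.2, 254.4]
orientation: [-2.861, 1.297, -0.0]
ft_force: [-0.7, 0.8, -1.7]
width: 50.7
```

Run:
```python
from h import *
plan(593,129,230,-49)
```

```text
t 13.4 yaw -48.8 pos [533.4  -3.2 254.4] shift [-0.401 -0.88   0.163] turn [-0.001  0.     0.004]
```

Request:
{"method": "move_arm", "body": {
  "motion": [
    [[-0.2, -0.44, 0], [0, 0, 0]],
    [[-0.37, -0.82, 0], [0, 0, 0]],
    [[-0.4, -0.88, 0.1], [0, 0, 0]],
    [[-0.4, -0.88, 0.16], [0, 0, 0]],
    [[-0.4, -0.88, 0.16], [0, 0, 0]]
  ]
}}

```text
t: 14.02
ee_pos: [591.3, 124.2, 228.8]
orientation: [2.856, -1.303, -0.005]
ft_force: [0.0, -1.7, -0.4]
width: 50.5
```

Run:
```python
from h import *
s=ctrl.get_image("scene"); t=ctrl.get_image("top")
plan(593,129,190,-49)
img=crop(s,365,190,40,400,0)
th=np.radians(np.arange(0,360,4)); o=ctrl.get_obs()["ee_pos"]
draw(s,proj(s,np.c_[o[0]+31*np.cos(th),o[1]+31*np.sin(th),0*th+o[2]-16]),365,190,40,400,(0,255,0),img)
draw(s,proj(s,np.c_[593+20*np.cos(th),129+20*np.sin(th),0*th+160]),365,190,40,400,(255,0,0),img)
cv2.imwrite("pics/s7.png",np.hstack([img,crop(t,280,210,40,400,0)]))
```

```text
t 14.12 yaw -49.1 pos [592.4 124.3 230.3] shift [-0.021 -0.024  0.269] turn [ 0.001  0.    -0.001]
```

View pics/s7.png

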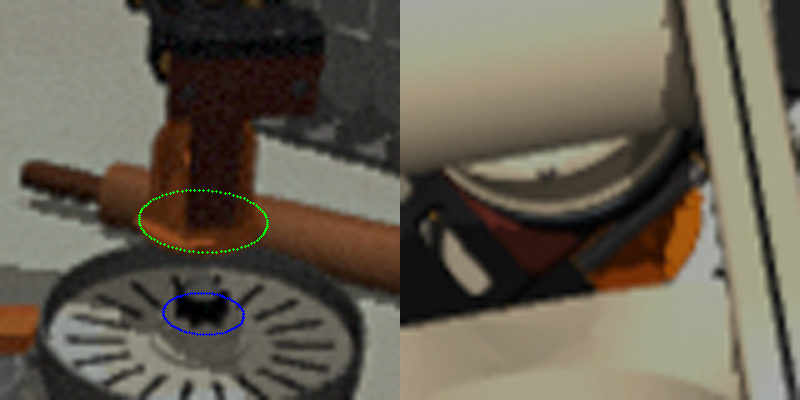

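Request:
{"method": "move_arm", "body": {
  "motion": [
    [[-0.02, -0.022, 0], [0, 0, 0]],
    [[-0.02, -0.022, 0.05], [0, 0, 0]],
    [[-0.02, -0.022, 0.12], [0, 0, 0]],
    [[-0.02, -0.022, 0.19], [0, 0, 0]],
    [[-0.02, -0.022, 0.19], [0, 0, 0]]
  ]
}}

```text
t: 14.75
ee_pos: [592.6, 130.2, 200.5]
orientation: [2.857, -1.302, -0.003]
ft_force: [-0.4, -0.1, -1.2]
width: 50.6
```

Run:
```python
from h import *
s=ctrl.get_image("scene")
plan(592.5,128.5,190,-49); print(ctrl.get_obs()["ft_force"])
img=crop(s,365,200,30,600,0)
th=np.radians(np.arange(0,360,4)); o=ctrl.get_obs()["ee_pos"]
draw(s,proj(s,np.c_[o[0]+31*np.cos(th),o[1]+31*np.sin(th),0*th+o[2]-16]),365,200,30,600,(0,255,0),img)
draw(s,proj(s,np.c_[592.5+20*np.cos(th),128.5+20*np.sin(th),0*th+160]),365,200,30,600,(255,0,0),img)
cv2.imwrite("pics/s8.png",img)
```

```text
t 14.8 yaw -49.0 pos [593.  130.3 201.2] shift [0.007 0.011 0.074] turn [0.001 0.001 0.   ]
[-0.918695    1.06248014 -0.87308   ]
```

View pics/s8.png

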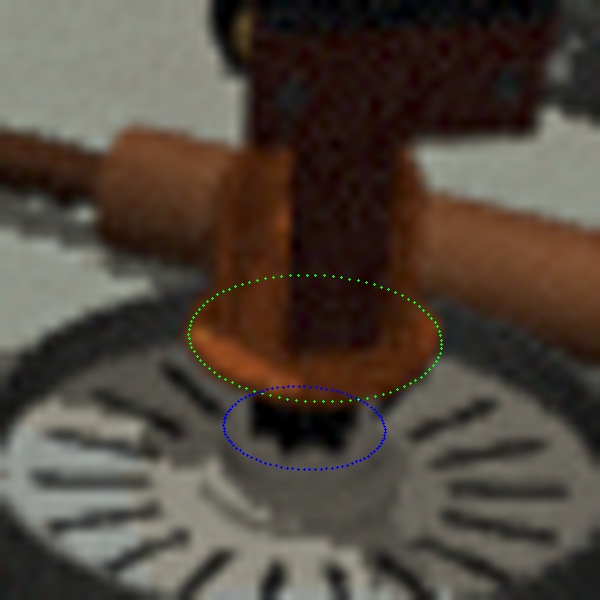

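The cone sits directly over the shaft: flange centre at about (313,340), teeth at about (303,425). I'll lower it gently.

Request:
{"method": "move_arm", "body": {
  "motion": [
    [[0.007, 0.011, 0.01], [0, 0, 0]],
    [[0.007, 0.011, 0.03], [0, 0, 0]],
    [[0.007, 0.011, 0.05], [0, 0, 0]],
    [[0.007, 0.011, 0.07], [0, 0, 0]],
    [[0.007, 0.011, 0.08], [0, 0, 0]]
  ]
}}

```text
t: 15.42
ee_pos: [592.8, 128.5, 189.7]
orientation: [2.859, -1.303, -0.0]
ft_force: [-0.3, -0.4, -1.6]
width: 50.5
```

Request:
{"method": "move_arm", "body": {
  "motion": [
    [[0, 0, 0.01], [0, 0, 0]],
    [[0, 0, 0.02], [0, 0, 0]],
    [[0, 0, 0.03], [0, 0, 0]],
    [[0, 0, 0.03], [0, 0, 0]],
    [[0, 0, 0.03], [0, 0, 0]]
  ]
}}

```text
t: 16.05
ee_pos: [592.9, 128.5, 185.5]
orientation: [-2.859, 1.303, -0.0]
ft_force: [-0.9, -0.5, -1.2]
width: 50.5
```

Request:
{"method": "move_arm", "body": {
  "motion": [
    [[0, 0, 0.01], [0, 0, 0]],
    [[0, 0, 0.02], [0, 0, 0]],
    [[0, 0, 0.03], [0, 0, 0]],
    [[0, 0, 0.035], [0, 0, 0]],
    [[0, 0, 0.035], [0, 0, 0]]
  ]
}}

```text
t: 16.68
ee_pos: [592.8, 128.5, 180.1]
orientation: [2.859, -1.303, -0.0]
ft_force: [0.4, -0.5, -0.9]
width: 50.4
```

The TCP is at z=180.1 with no contact force, well below the unmeshed stop at about 188, so the splines have meshed. I'll carry on home and press.

Request:
{"method": "move_arm", "body": {
  "motion": [
    [[0, 0, 0.01], [0, 0, 0]],
    [[0, 0, 0.02], [0, 0, 0]],
    [[0, 0, 0.03], [0, 0, 0]],
    [[0, 0, 0.035], [0, 0, 0]],
    [[0, 0, 0.035], [0, 0, 0]]
  ]
}}

```text
t: 17.3
ee_pos: [592.9, 128.5, 175.2]
orientation: [-2.859, 1.303, -0.0]
ft_force: [-1.7, 0.2, 2.5]
width: 50.7
```

Request:
{"method": "move_arm", "body": {
  "motion": [
    [[0, 0, 0.01], [0, 0, 0]],
    [[0, 0, 0.02], [0, 0, 0]],
    [[0, 0, 0.025], [0, 0, 0]],
    [[0, 0, 0.03], [0, 0, 0]],
    [[0, 0, 0.03], [0, 0, 0]]
  ]
}}

```text
t: 17.92
ee_pos: [593.0, 128.6, 171.0]
orientation: [-2.858, 1.303, -0.0]
ft_force: [-2.7, -0.0, 7.9]
width: 50.0
```

Request:
{"method": "move_arm", "body": {
  "motion": [
    [[0, 0, 0.005], [0, 0, 0]],
    [[0, 0, 0.01], [0, 0, 0]],
    [[0, 0, 0.01], [0, 0, 0]],
    [[0, 0, 0.01], [0, 0, 0]],
    [[0, 0, 0.01], [0, 0, 0]]
  ]
}}

```text
t: 18.55
ee_pos: [593.2, 128.7, 170.8]
orientation: [-2.858, 1.302, -0.001]
ft_force: [-6.3, -1.0, 15.8]
width: 50.5
```

It is firmly at the bottom stop: a 1.5 mm further command moved it only 0.2 mm, and the force rose from 8 to 16 N. Last look before handing in.

Run:
```python
from h import *
s=ctrl.get_image("scene"); o=ctrl.get_obs(); print(o["ee_pos"],o["ft_force"],o["width"])
for n in("tumbler","spout_tip","whistle","bowl","tier","spice_jar","pin"): print(n,[(round(d["p"],2),np.round(d["location"]).tolist()) for d in ctrl.pinpoint("scene",n)[:2]])
img=crop(s,345,205,45,600,0)
th=np.radians(np.arange(0,360,4))
draw(s,proj(s,np.c_[593+31*np.cos(th),128.5+31*np.sin(th),0*th+155]),345,205,45,600,(0,255,0),img)
cv2.imwrite("pics/s9.png",img); cv2.imwrite("pics/s10.png",s["pixels"][:,:,::-1])
```

```text
[593.18424775 128.65345961 170.78306356] [-6.17532598 -0.91363349 16.77842551] 50.729059404610375
tumbler [(0.69, [337.0, 98.0, -1.0]), (0.16, [599.0, 131.0, 157.0])]
spout_tip [(0.74, [470.0, 102.0, 126.0])]
whistle [(0.57, [623.0, -62.0, -2.0]), (0.38, [634.0, -280.0, -2.0])]
bowl [(0.85, [478.0, -364.0, 1.0]), (0.73, [593.0, 130.0, 189.0])]
tier [(0.75, [592.0, 130.0, 186.0]), (0.43, [596.0, 128.0, 154.0])]
spice_jar [(0.88, [768.0, -28.0, -1.0])]
pin [(0.84, [479.0, 445.0, 3.0])]
```

View pics/s9.png

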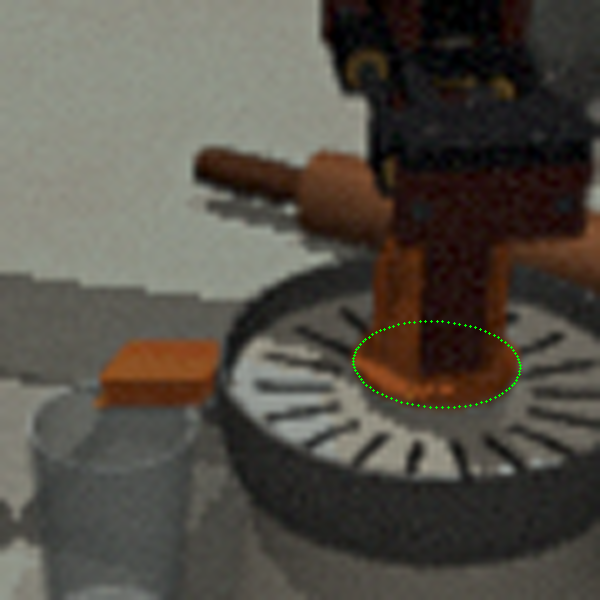

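View pics/s10.png

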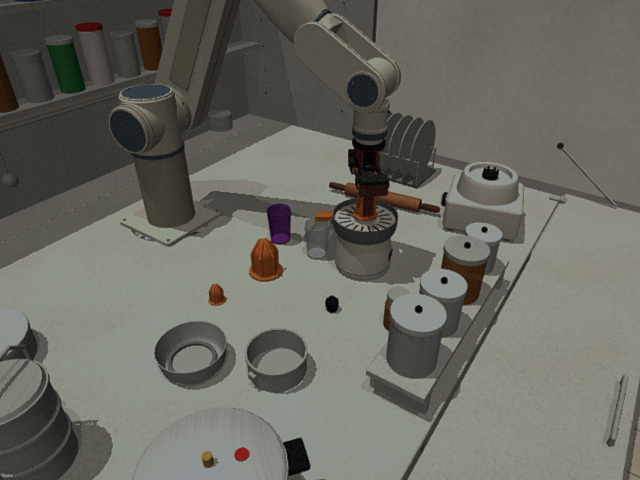

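The cone's flange lies on the predicted pressed-home ellipse (green, crop around (437,365)). The spout is down over the tumbler and everything else is where it was. Handing in.

```bash
python3 -c "
from workcell import ctrl
print(ctrl.close_job())"
```

```text
the job is handed in; nothing more can be done
None
```

I made the press ready and handed it in at about 19 s on the clock. The gripper is still on the cone and pressing it down.

- **Spout:** I pushed it down with closed fingers until the force rose to about 16 N at its stop. In the picture its roof edge lies on the predicted fully-down line.
- **Cone:** I picked the middle-sized of the three and gripped it between ribs. Its ribs matched the shaft's teeth to within about 1° (41° against 41.5°), so I turned it by nothing on the way. It passed the unmeshed height with no resistance.
- **Press:** The TCP stopped at z = 170.8 mm, against an expected 171. It was holding with about 16–17 N, where 10 N is needed, plus about 6 N of sideways force.

**Last checks:**
- The flange matches the outline of a pressed-home cone.
- The tumbler is visible under the spout in the picture.
- The other objects look unmoved.
- The networks' last search did not find the clear tumbler, only the purple one. It also gave false "tier" and "bowl" hits at the gripper. For the tumbler and the tier I relied on the picture instead.

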